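# Set a work plate off its fence with a setting block and hold it pressed

### The arm

A 6-joint arm with a two-finger parallel gripper is mounted at the origin on the work surface. World frame = base frame: x ahead of the robot, y to its left, z up, the work surface at z = 0. Lengths are in m, angles in degrees, forces in N, time in s.
With the tool pointing down it reaches from about 0.4 to 0.825 m from the base axis. Payload 7 kg.
Tool frame: the origin (TCP) lies at the very end of the fingers, on their centre line; the grasp point (between the pads) lies 19 mm behind it (ctrl.pinch_z is the distance from the TCP to the grasp point, in m); z points along the fingers, x is the direction in which the jaws open and shut, and the axes are right-handed (so a half turn about z gives the same grasp; the last joint's range is limited). The gripper opens to 88 mm and grips with 3 to 60 N. Pads are 19 mm wide; open, the fingers measure 130 mm over their backs; the gripper's body (78 mm by 193 mm) begins 47 mm behind the grasp point.
Start: joints at [89.788, 20.546, 0.682, 0, -70.136, -16.507], TCP at [0.194, 0.646, 0.227] pointing down, gripper open.
Joint ranges: [-176.03, 176.03], [-82.01, 121.73], [-58.28, 71.71], [-173.87, 95.51], [-174.79, -0.11], [-173.66, 173.66]. Speed limits (degrees/s): [136.94, 136.94, 172.46, 180, 180, 180].

### API

Orientations are given as [roll, pitch, yaw] about the fixed x, y, z axes, in that order (R = Rz(yaw) Ry(pitch) Rx(roll)).
In Python, from plant import ctrl gives the robot as it stands.
- The arm moves only by the tool carry_out, never from a script. Its argument "increments" is a list of rows, each a list of 7 numbers: the turn, a rotation vector about the world's x, y, z in degrees, then the shift along the world's x, y, z in mm, then the closure, from 0 (fully open) to 1 (shut). In form: [[ax, ay, az, dx, dy, dz, grip], ...]. A call has 1 to 20 rows; each row is the pose to reach, as a shift and turn from the pose commanded when the call began; what a row does not reach only later rows make up. A row lasts 1/8 s, in which the tool goes at most 62.5 mm and 10.7 degrees, less where a joint would pass 70% of its speed; a pose out of reach is approached as far as the arm can. A call with a gripper value outside its range is refused whole. The fingers move at their own pace and stop on an object; the grip force is fixed at half the most. Time passes only in rows, so rows that repeat a pose let the fingers close. It gives the time, the measured TCP pose, the force and the opening at its end, in the units of the state.
- ctrl.get_obs(): the state, without advancing time (a new reading comes with each control period).
- ctrl.snapshot(name): name is "side" or "top" or "wrist"; returns a dict with "pixels" (420x560x3 uint8, blue, green, red), "intrinsics" (3x3 intrinsics, pixels), "rvec" (rotation vector, rad) and "tvec" (3), from world to camera coordinates, as OpenCV has them; the wrist camera has in their place "hand_eye" (4x4, takes a point from camera to tool coordinates, whose origin is the TCP and whose axes are the tool frame's). Camera axes: x right, y down, z forward; pixel columns grow to the right and rows downward; lengths in m; the calibration is good to about 2 mm. The wrist camera is an equidistant fisheye: a pixel r from the principal point sees the ray r / f radians off the axis. A picture is of the moment at which its call begins: read the wrist's pose just before it. There is no depth.
- ctrl.close_job(): hands the job in, once; it reports no verdict.
Trained networks look in a picture, given as the dict that the camera call returned (one of the last four; its "shot" number tells which), for a name from the list of things; names that differ only in an ending like _2 or _b are one class to them, and where a whole thing is asked for, a point or a joint stands for the part that bears it (a point fixed in the world has none). Each returns a list of dicts, best first, with "confidence" (0 to 1); they miss things now and then, are a little off and sometimes report something else, mostly with a low value. They report only what shows in the picture. A call takes as long as a camera call. They do not tell look-alikes from the thing itself.
- ctrl.search_frame(picture, label): "centre" ([x, y, z] in m, in world coordinates, good to about 4 mm: the middle of the surface that is visible of it).
- ctrl.outline_of(picture, label): "pixels" (420x560 bool, what is visible of it).
The state is a dict: "clock": time; "joint_pos": joint angles; "qvel": joint speeds; "tau": joint torques, N m; "tool_pos": TCP position; "orientation": TCP orientation; "force": force on the tool from outside, world axes, zero at the start; "moment": the same for the moment, N m; "opening": finger opening in m.
Only numpy, scipy, OpenCV 4.12 (cv2) and the standard library are available. Lean on these libraries where they do the work, as an engineer would, in place of code of your own. Each camera call takes 0.05 s, during which the arm holds its last target. There are 200 camera calls.

### The job

Each of the two green grinding fixtures carries a loose aluminium plate with a gap between it and the fence; take the upright steel setting block and stand it, foot down, in the one gap that is wide enough for it, roughly midway along the fence, and let go of it. Then push that plate up square and flush so that the block is pinched tight between plate and fence, and finish while still holding the plate pressed there. Leave the other plate, the oil can, the wrench and the small grinding wheel alone.

Things in the scene. Friction and masses are not known exactly. Their poses are not given: they have to be found in the camera images.
- fixture_a: Green cast base plate 140 (its x) x 110 (its y) x 10 mm, fixed to the bench, with a dark steel fence 20 mm thick and 20 mm high across its whole far (+x) edge. Origin: centre of its underside, on the bench. The fence's flat face towards the robot is at +50 mm of its x; the base's upper face is at 10 mm. The two fixtures are alike and may lie either side, turned up to 15 degrees.
- fixture_b: Green cast base plate 140 (its x) x 110 (its y) x 10 mm, fixed to the bench, with a dark steel fence 20 mm thick and 20 mm high across its whole far (+x) edge. Origin: centre of its underside, on the bench. The fence's flat face towards the robot is at +50 mm of its x; the base's upper face is at 10 mm. The two fixtures are alike and may lie either side, turned up to 15 degrees.
- plate_a: Flat aluminium work plate with two dark bores, 60 (its x) x 80 (its y) x 15 mm, 0.15 to 0.27 kg, loose, lying on the base of fixture_a and free to slide (a push under 10 N slides it). Origin: centre of its underside. The gap between its far (+x) edge and the fence is 8 to 11 mm at one fixture and 24 to 30 mm at the other; which is which must be seen.
- plate_b: Flat aluminium work plate with two dark bores, 60 (its x) x 80 (its y) x 15 mm, 0.15 to 0.27 kg, loose, lying on the base of fixture_b and free to slide (a push under 10 N slides it). Origin: centre of its underside. The gap between its far (+x) edge and the fence is 8 to 11 mm at one fixture and 24 to 30 mm at the other; which is which must be seen.
- block_center (a point): Centre (30 mm above the underside) of the setting block, loose, bare steel, about 0.2 kg, standing upright on the bench between the fixtures: foot 16 (its x) x 50 (its y) x 22 mm high, and on the middle of the foot a square stem 16 x 16 mm rising to 60 mm in all. It is the only way up it is to be used; its 16 mm thickness goes across the gap.
- block: The same setting block; origin at the centre of its underside.
- oil_can: Grey can, 56 mm across, 110 mm tall, standing on the bench; origin at the centre of its underside. To be left alone.
- wrench: Steel wrench lying flat on the bench outside the fixtures. To be left alone.
- wheel: Small pinkish grinding wheel lying flat, 72 mm across, 20 mm thick, with a 20 mm bore; origin at the centre of its underside. To be left alone.
Mind the look-alikes: they are no part of the job. Leave any orange look-alike of the plate_a alone. What is shaped like the fixture_a but pink is not meant.

How it is judged:
By the outcome, as a careful person would: the job done as asked, in the order asked, and still so for the second after the job is handed in, while the arm keeps its last pose, push and grip.
It also fails if it takes over 58 s, if anything falls off the work surface, if the arm or the gripper's body presses on something with over 40 N, if the wrist force passes 120 N, or if a joint passes its speed limit or range.

## Working session

There is one attempt and no reset: what is moved stays moved. The work goes in short steps, Python scripts to look and compute and a tool call to move; the robot and the scene stay as the last step left them, time stands still between calls to the robot, and variables do not carry over. Pictures are saved under pics/ and viewed, about 8 in all and at most 12, crops included, and the job is handed in when it is done.

Besides the shell and the picture viewer there is one more tool, called after "Emit:" by a JSON object that holds its "method" and its "body". carry_out: Moves the arm, as the interface text tells. Its arguments: {"type":"object","properties":{"increments":{"type":"array"}},"required":["increments"]}

```bash
mkdir -p pics; cat > h.py <<'E'
import numpy as np, cv2
from plant import ctrl
def px2w(s,uv,z):
    R=cv2.Rodrigues(np.array(s["rvec"],float))[0]; t=np.array(s["tvec"],float).ravel()
    K=np.array(s["intrinsics"],float)
    uv=np.atleast_2d(np.array(uv,float))
    d=np.c_[uv,np.ones(len(uv))]@np.linalg.inv(K).T@R
    c=-R.T@t
    return c+d*((z-c[2])/d[:,2])[:,None]
def w2px(s,p):
    return cv2.projectPoints(np.array(p,float).reshape(-1,3),np.array(s["rvec"],float),np.array(s["tvec"],float),np.array(s["intrinsics"],float),None)[0].reshape(-1,2)
E
python3 - <<'E'
from h import *
for n in("top","side"):
    s=ctrl.snapshot(n); cv2.imwrite(f"pics/{n}0.png",s["pixels"])
    for l in("fixture_a","plate_a","block","oil_can","wrench","wheel"):
        print(n,l,[(np.round(d["centre"],3).tolist(),round(d["confidence"],2)) for d in ctrl.search_frame(s,l)])
o=ctrl.get_obs();print(o)
E
```

```text
top fixture_a [([0.57, 0.187, 0.008], 0.87), ([0.588, -0.19, 0.006], 0.74), ([0.777, -0.185, 0.01], 0.73)]
top plate_a [([0.605, -0.038, 0.017], 0.95), ([0.602, 0.187, 0.025], 0.69), ([0.557, -0.179, 0.024], 0.67)]
top block [([0.504, -0.006, 0.022], 0.41)]
top oil_can []
top wrench [([0.491, -0.387, 0.009], 0.91)]
top wheel [([0.736, 0.005, 0.022], 0.71)]
side fixture_a [([0.589, -0.214, 0.007], 0.98), ([0.579, 0.158, 0.013], 0.94), ([0.778, -0.198, 0.01], 0.76)]
side plate_a [([0.602, 0.172, 0.025], 0.94), ([0.563, -0.194, 0.025], 0.76), ([0.604, -0.056, 0.02], 0.63)]
side block [([0.508, -0.011, 0.029], 0.68), ([0.558, -0.194, 0.028], 0.19)]
side oil_can [([0.589, 0.328, 0.061], 0.61)]
side wrench [([0.483, -0.391, 0.004], 0.96)]
side wheel [([0.728, -0.006, 0.019], 0.81)]
{'clock': 0.7, 'joint_pos': array([ 8.97881467e+01,  2.05446877e+01,  6.81096453e-01, -1.33851050e-03,
       -7.01359008e+01, -1.65070186e+01]), 'qvel': array([-0.01225251, -0.07988388,  0.06119713, -0.00050251,  0.01617308,
        0.08221488]), 'tau': array([-1.44488158e-04, -5.82159483e+01,  2.93248147e+01,  7.00137824e+00,
        1.26066120e-02, -2.07524988e-05]), 'tool_pos': array([0.19418322, 0.64643021, 0.22656936]), 'orientation': array([ 1.79998649e+02,  1.29358488e-04, -1.06719327e+02]), 'force': array([-0.5416235 , -0.10783212, -0.16796581]), 'moment': array([-0.00351484,  0.01426486,  0.00477378]), 'opening': 0.08794399208196968}
```

View pics/top0.png

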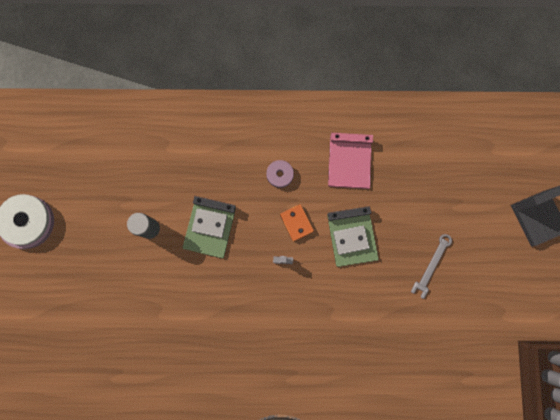

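View pics/side0.png

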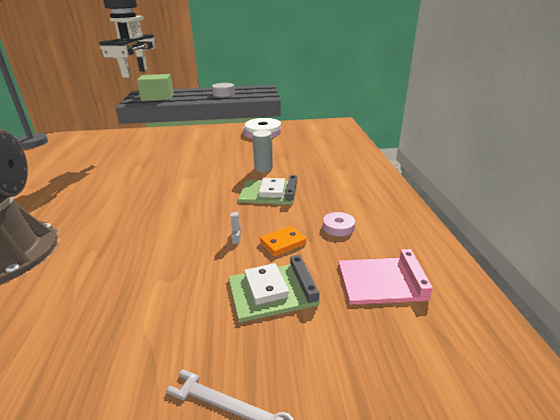

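Top view: the left fixture (209,225) has the narrow gap and the right one (352,237) the wide gap. The block stands at (284,260). The orange plate (297,223) and pink fixture (350,160) are decoys. I'll go for a close look with the wrist camera.

Emit:
{"method": "carry_out", "body": {"increments": [[0, 0, -73, 336, -746, 50, 0], [0, 0, -73, 336, -746, 50, 0], [0, 0, -73, 336, -746, 50, 0], [0, 0, -73, 336, -746, 50, 0], [0, 0, -73, 336, -746, 50, 0], [0, 0, -73, 336, -746, 50, 0], [0, 0, -73, 336, -746, 50, 0], [0, 0, -73, 336, -746, 50, 0], [0, 0, -73, 336, -746, 50, 0], [0, 0, -73, 336, -746, 50, 0], [0, 0, -73, 336, -746, 50, 0], [0, 0, -73, 336, -746, 50, 0], [0, 0, -73, 336, -746, 50, 0], [0, 0, -73, 336, -746, 50, 0], [0, 0, -73, 336, -746, 50, 0], [0, 0, -73, 336, -746, 50, 0], [0, 0, -73, 336, -746, 50, 0]]}}

```text
clock: 2.82
tool_pos: [0.53, -0.0983, 0.2769]
orientation: [180.0, 0.0, -179.6]
force: [-0.5, 0.5, 1.1]
opening: 0.0873
```

```bash
cat >> h.py <<'E'
from scipy.spatial.transform import Rotation as Ro
def wrist():
    o=ctrl.get_obs(); s=ctrl.snapshot("wrist")
    T=np.eye(4);T[:3,:3]=Ro.from_euler("xyz",o["orientation"],degrees=True).as_matrix();T[:3,3]=o["tool_pos"]
    s["T"]=T@np.array(s["hand_eye"],float); return s
def wpx2w(s,uv,z):
    K=np.array(s["intrinsics"],float); uv=np.atleast_2d(np.array(uv,float))
    m=(uv-K[:2,2])/[K[0,0],K[1,1]]; th=np.linalg.norm(m,axis=1)
    d=np.c_[m/np.maximum(th,1e-9)[:,None]*np.sin(th)[:,None],np.cos(th)]@s["T"][:3,:3].T
    c=s["T"][:3,3]; return c+d*((z-c[2])/d[:,2])[:,None]
def topdown(s,x0,x1,y0,y1,z,res=0.0005):
    "rectified picture at height z: up=+x, left=+y"
    X,Y=np.meshgrid(np.arange(x1,x0,-res),np.arange(y1,y0,-res),indexing="ij")
    P=np.stack([X,Y,np.full_like(X,z)],-1)-s["T"][:3,3]; p=P@s["T"][:3,:3]
    r=np.hypot(p[...,0],p[...,1]); th=np.arctan2(r,p[...,2]); K=np.array(s["intrinsics"],float)
    u=K[0,2]+K[0,0]*th*p[...,0]/r; v=K[1,2]+K[1,1]*th*p[...,1]/r
    return cv2.remap(s["pixels"],u.astype(np.float32),v.astype(np.float32),cv2.INTER_LINEAR)
E
python3 - <<'E'
from h import *
s=wrist(); cv2.imwrite("pics/w0.png",s["pixels"])
print(np.round(s["T"],3),s["intrinsics"],np.round(ctrl.get_obs()["orientation"],2))
for l in("fixture_a","plate_a","block"):
    print(l,[(np.round(d["centre"],4).tolist(),round(d["confidence"],2)) for d in ctrl.search_frame(s,l)])
im=topdown(s,.46,.70,-.29,.04,.025,.0005); cv2.imwrite("pics/w0td.png",im)
E
```

```text
[[-1.    -0.005 -0.001  0.53 ]
 [-0.005  0.964  0.265 -0.17 ]
 [-0.001  0.265 -0.964  0.434]
 [ 0.     0.     0.     1.   ]] [[325.1922621    0.         269.45270327]
 [  0.         325.1922621  212.57648864]
 [  0.           0.           1.        ]] [ 1.7999e+02  4.0000e-02 -1.7961e+02]
fixture_a [([0.6131, 0.1335, 0.0105], 0.83), ([0.5914, -0.1945, 0.0118], 0.78), ([0.7683, -0.1854, 0.0101], 0.63)]
plate_a [([0.561, -0.1799, 0.0245], 0.81), ([0.5987, -0.0402, 0.0172], 0.74), ([0.6046, 0.1497, 0.0237], 0.53)]
block [([0.5071, -0.0101, 0.0233], 0.91)]
```

View pics/w0td.png

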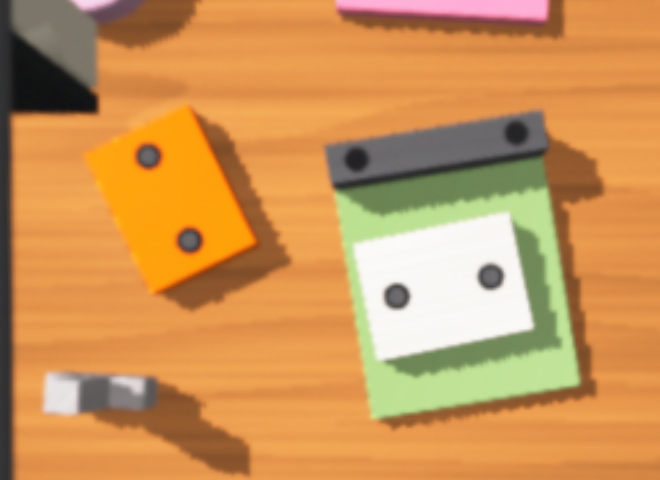

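Rectified view: plate corners at (353,243), (510,212), (533,328) and (378,361), turned about 11°. The fence face runs (333,186) to (547,150), about 9.5°. The block is at (45–155, 375–412). Next I'll measure these by segmentation.

```bash
python3 - <<'E'
from h import *
s=wrist()
x1,y1=.70,.04
def rect(z,f,box):
    im=topdown(s,.46,.70,-.29,.04,z); hsv=cv2.cvtColor(im,cv2.COLOR_BGR2HSV)
    m=f(hsv[...,0].astype(int),hsv[...,1].astype(int),hsv[...,2].astype(int)).astype(np.uint8)
    k=np.zeros_like(m);k[box[1]:box[3],box[0]:box[2]]=1;m*=k
    n,l,st,_=cv2.connectedComponentsWithStats(m); i=1+np.argmax(st[1:,4]); 
    c=max(cv2.findContours((l==i).astype(np.uint8),cv2.RETR_EXTERNAL,cv2.CHAIN_APPROX_NONE)[0],key=cv2.contourArea)
    r=cv2.minAreaRect(c); b=cv2.boxPoints(r)
    w=np.c_[x1-b[:,1]*.0005,y1-b[:,0]*.0005]
    return w, np.array(r[1])*.5, r[2]
for nm,z,f,box in(("plate",.025,lambda h,S,v:(S<30)&(v>150),(320,180,560,400)),
  ("fence30",.030,lambda h,S,v:(S<60)&(v>80)&(v<150),(300,80,580,200)),
  ("base+all",.010,lambda h,S,v:((h>35)&(h<85)&(S>40)),(300,80,620,460))):
    w,sz,a=rect(z,f,box); print(nm,np.round(sz,1),round(a,2),"centre",np.round(w.mean(0),4)); print(np.round(w,4))
a=[cv2.resize(topdown(s,.47,.54,-.05,.03,z,.00025),None,fx=1.25,fy=2,interpolation=cv2.INTER_CUBIC) for z in(.022,.06)]
a=[cv2.resize(topdown(s,.47,.54,-.05,.03,z,.0002),None) for z in(.022,.06)]
cv2.imwrite("pics/blk.png",np.hstack(a))
E
```

```text
plate [60.4 80.2] 78.16 centre [ 0.557  -0.1816]
[[ 0.5783 -0.1362]
 [ 0.5948 -0.2147]
 [ 0.5357 -0.2271]
 [ 0.5192 -0.1485]]
fence30 [ 18.9 107.7] 80.4 centre [ 0.6251 -0.1782]
[[ 0.6254 -0.1235]
 [ 0.6434 -0.2297]
 [ 0.6247 -0.2328]
 [ 0.6068 -0.1267]]
base+all [121.3 108.7] 80.77 centre [ 0.558  -0.1895]
[[ 0.6091 -0.1261]
 [ 0.6265 -0.2334]
 [ 0.5068 -0.2528]
 [ 0.4894 -0.1456]]Traceback (most recent call last):
  File "<stdin>", line 18, in <module>
cv2.error: OpenCV(4.12.0) /io/opencv/modules/imgproc/src/resize.cpp:4211: error: (-215:Assertion failed) inv_scale_x > 0 in function 'resize'
```

```bash
python3 - <<'E'
from h import *
s=wrist()
a=[topdown(s,.47,.54,-.05,.03,z,.0002) for z in(.022,.06)]
cv2.imwrite("pics/blk.png",np.hstack(a))
E
```

```text
(no output)
```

View pics/blk.png

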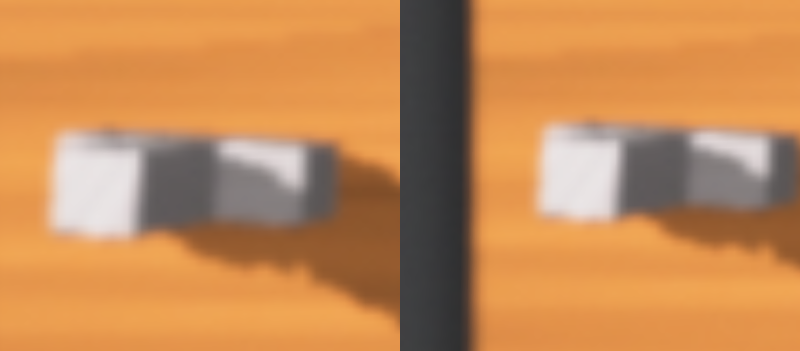

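Rectified at z=60 mm, the stem top centre is about (580,178). At z=22 mm, the foot's right end is about (304,185). So the block centre is about (0.504, -0.006), yaw about -3.5°.

Emit:
{"method": "carry_out", "body": {"increments": [[0, 0, -4, -26, 94, -150, 0], [0, 0, -4, -26, 94, -150, 0], [0, 0, -4, -26, 94, -150, 0], [0, 0, -4, -26, 94, -150, 0], [0, 0, -4, -26, 94, -150, 0], [0, 0, -4, -26, 94, -150, 0]]}}

```text
clock: 3.88
tool_pos: [0.5054, -0.0058, 0.128]
orientation: [180.0, 0.1, 176.3]
force: [-0.3, 0.2, -0.2]
opening: 0.0875
```

```bash
python3 - <<'E'
from h import *
s=wrist();o=ctrl.get_obs();print(o["tool_pos"],o["orientation"])
a=[topdown(s,.47,.54,-.05,.03,z,.0002) for z in(.022,.06)]
cv2.imwrite("pics/blk2.png",np.hstack(a))
E
```

```text
[ 0.50527017 -0.00584807  0.1278638 ] [1.79951716e+02 1.34935712e-01 1.76238643e+02]
```

View pics/blk2.png

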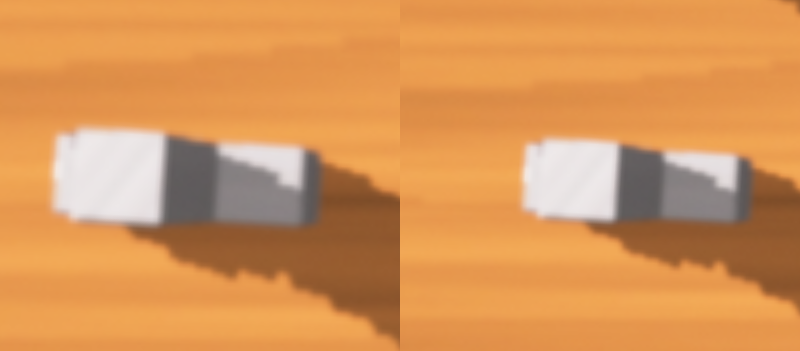

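The centre is confirmed at (0.504, -0.006): stem top at (579,180), foot spanning u 53–303. Descend and grip.

Emit:
{"method": "carry_out", "body": {"increments": [[0, 0, 0, -1, 0, -50, 0], [0, 0, 0, -1, 0, -99, 0], [0, 0, 0, -1, 0, -99, 0], [0, 0, 0, -1, 0, -99, 0], [0, 0, 0, -1, 0, -99, 1], [0, 0, 0, -1, 0, -99, 1], [0, 0, 0, -1, 0, -99, 1], [0, 0, 0, -1, 0, -99, 1], [0, 0, 0, -1, 0, -99, 1], [0, 0, 0, -1, 0, -99, 1], [0, 0, 0, -1, 0, -99, 1], [0, 0, 0, -1, 0, -99, 1]]}}

```text
clock: 5.42
tool_pos: [0.5033, -0.0055, 0.0276]
orientation: [-180.0, 0.0, 176.3]
force: [0.6, 0.4, 0.5]
opening: 0.0157
```

Emit:
{"method": "carry_out", "body": {"increments": [[0, 0, 0, 0, 0, 50, 1], [0, 0, 0, 0, 0, 90, 1], [0, 0, 13.2, 101, -176, 90, 1], [0, 0, 13.2, 101, -176, 90, 1], [0, 0, 13.2, 101, -176, 90, 1], [0, 0, 13.2, 101, -176, 90, 1], [0, 0, 13.2, 101, -176, 90, 1], [0, 0, 13.2, 101, -176, 90, 1], [0, 0, 13.2, 101, -176, 90, 1], [0, 0, 13.2, 101, -176, 90, 1]]}}

```text
clock: 6.68
tool_pos: [0.6041, -0.1807, 0.1179]
orientation: [180.0, 0.0, -170.5]
force: [0.6, -0.3, -2.5]
opening: 0.0161
```

```bash
python3 - <<'E'
from h import *
s=wrist();o=ctrl.get_obs();print(o["tool_pos"],o["orientation"],o["opening"])
a=[topdown(s,.50,.66,-.26,-.12,z,.0004) for z in(.025,.09)]
cv2.imwrite("pics/g1.png",np.hstack(a))
E
```

```text
[ 0.60415412 -0.18085196  0.11790961] [-1.79997048e+02  2.42329640e-02 -1.70456965e+02] 0.015926848198210584
```

View pics/g1.png

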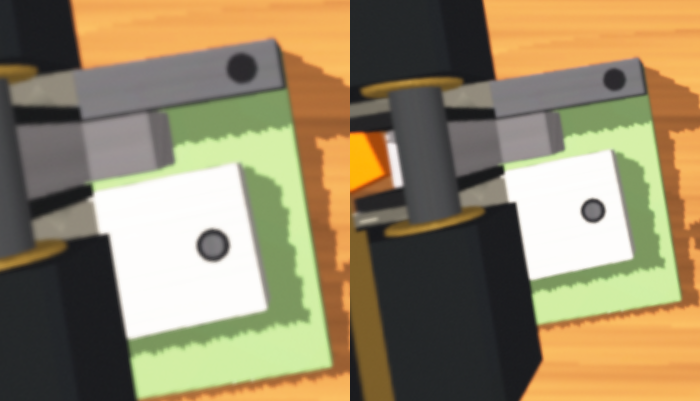

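The block hangs upright and parallel to the fence over the gap, which is clear. Fence corner (285,90) and plate corner (238,163) agree with the earlier measurement. Lower it.

Emit:
{"method": "carry_out", "body": {"increments": [[0, 0, 0, -1.5, 0, -40, 1], [0, 0, 0, -1.5, 0, -65, 1], [0, 0, 0, -1.5, 0, -74, 1], [0, 0, 0, -1.5, 0, -77, 1], [0, 0, 0, -1.5, 0, -79, 1], [0, 0, 0, -1.5, 0, -79, 1]]}}

```text
clock: 7.48
tool_pos: [0.6032, -0.1816, 0.0394]
orientation: [-180.0, 0.1, -170.5]
force: [-0.4, 0.1, -1.8]
opening: 0.0159
```

Emit:
{"method": "carry_out", "body": {"increments": [[0, 0, 0, 0, 0, -0.8, 1], [0, 0, 0, 0, 0, -1.4, 1], [0, 0, 0, 0, 0, -1.4, 1], [0, 0, 0, 0, 0, -1.4, 1]]}}

```text
clock: 7.98
tool_pos: [0.6029, -0.1816, 0.0375]
orientation: [-180.0, 0.0, -170.5]
force: [-0.7, 0.5, 3.0]
opening: 0.0154
```

Contact felt (+3 N). Release and lift.

Emit:
{"method": "carry_out", "body": {"increments": [[0, 0, 0, 0, 0, 0, 0.4], [0, 0, 0, 0, 0, 0, 0.4], [0, 0, 0, 0, 0, 0, 0.4], [0, 0, 0, 0, 0, 0, 0.4], [0, 0, 0, 0, 0, 20, 0.4], [0, 0, 0, 0, 0, 60, 0.4], [0, 0, 0, 0, 0, 110, 0.4], [0, 0, 0, 0, 0, 110, 0.4], [0, 0, 0, 0, 0, 110, 0.4]]}}

```text
clock: 9.1
tool_pos: [0.6025, -0.1814, 0.1471]
orientation: [180.0, 0.0, -170.5]
force: [-0.7, 0.1, -0.1]
opening: 0.0527
```

Emit:
{"method": "carry_out", "body": {"increments": [[0, 0, 90, -106, -12.6, 0, 0.66], [0, 0, 90, -106, -12.6, 0, 0.66], [0, 0, 90, -106, -12.6, 0, 0.66], [0, 0, 90, -106, -12.6, 0, 0.66], [0, 0, 90, -106, -12.6, 0, 0.66], [0, 0, 90, -106, -12.6, 0, 0.66], [0, 0, 90, -106, -12.6, 0, 0.66], [0, 0, 90, -106, -12.6, 0, 0.66], [0, 0, 90, -106, -12.6, 0, 0.66], [0, 0, 90, -106, -12.6, 0, 0.66], [0, 0, 90, -106, -12.6, 0, 0.66], [0, 0, 90, -106, -12.6, 0, 0.66]]}}

```text
clock: 10.6
tool_pos: [0.4965, -0.1941, 0.1469]
orientation: [180.0, 0.0, -80.6]
force: [0.0, 0.4, 0.2]
opening: 0.0297
```

```bash
python3 - <<'E'
from h import *
s=wrist();o=ctrl.get_obs();print(o["tool_pos"],o["orientation"],o["opening"],o["joint_pos"])
a=[topdown(s,.47,.66,-.26,-.12,z,.0004) for z in(.025,.032)]
cv2.imwrite("pics/g2.png",np.hstack(a))
E
```

```text
[ 0.49657594 -0.19416463  0.14695973] [ 1.79979919e+02  3.95543140e-03 -8.05626093e+01] 0.029447690212818338 [-2.72971094e-01  1.11700766e+01 -2.35424264e+01 -6.22353596e-04
 -5.53079576e+01  9.97107168e+01]
```

View pics/g2.png

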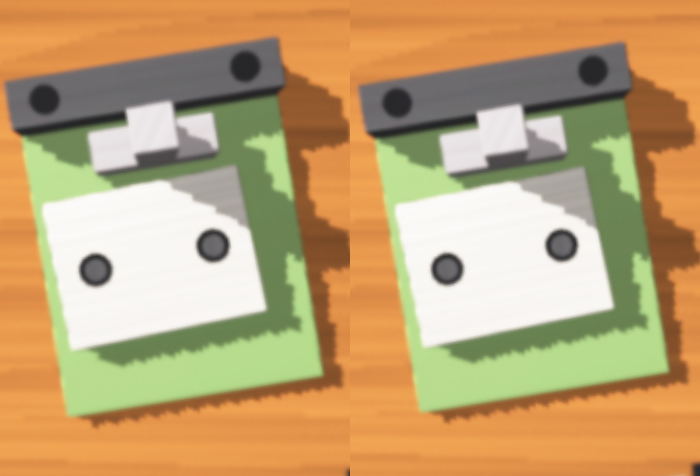

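The block stands foot down midway along the gap, foot spanning (88,132) to (218,152), parallel to the fence. The plate hasn't moved. Descend behind the plate.

Emit:
{"method": "carry_out", "body": {"increments": [[0, 0, 0, 0, 0, -60, 0.66], [0, 0, 0, 0, 0, -115, 0.66], [0, 0, 0, 0, 0, -132, 0.66], [0, 0, 0, 0, 0, -132, 0.66], [0, 0, 0, 0, 0, -132, 0.66], [0, 0, 0, 0, 0, -132, 0.66]]}}

```text
clock: 11.4
tool_pos: [0.4977, -0.1942, 0.0165]
orientation: [-179.9, -0.0, -80.5]
force: [0.3, 0.9, 0.4]
opening: 0.0295
```

Emit:
{"method": "carry_out", "body": {"increments": [[0, 0, 0, 3.9, 0.7, 0, 0.66], [0, 0, 0, 7.9, 1.3, 0, 0.66], [0, 0, 0, 11.8, 2.0, 0, 0.66], [0, 0, 0, 14.8, 2.5, 0, 0.66], [0, 0, 0, 16.8, 2.8, 0, 0.66], [0, 0, 0, 18.7, 3.1, 0, 0.66], [0, 0, 0, 20.7, 3.5, 0, 0.66], [0, 0, 0, 22.7, 3.8, 0, 0.66], [0, 0, 0, 24.7, 4.1, 0, 0.66], [0, 0, 0, 24.7, 4.1, 0, 0.66]]}}

```text
clock: 12.65
tool_pos: [0.5217, -0.1901, 0.0152]
orientation: [-180.0, -0.0, -80.5]
force: [-1.0, -0.5, -1.8]
opening: 0.0299
```

Emit:
{"method": "carry_out", "body": {"increments": [[0, 0, 0, 1.0, 0.2, 0, 0.66], [0, 0, 0, 2.0, 0.3, 0, 0.66], [0, 0, 0, 3.0, 0.5, 0, 0.66], [0, 0, 0, 4.0, 0.7, 0, 0.66], [0, 0, 0, 5.0, 0.8, 0, 0.66], [0, 0, 0, 5.0, 0.8, 0, 0.66]]}}

```text
clock: 13.4
tool_pos: [0.5264, -0.1893, 0.0151]
orientation: [180.0, 0.0, -80.5]
force: [-2.6, 0.0, 0.7]
opening: 0.0294
```

Emit:
{"method": "carry_out", "body": {"increments": [[0, 0, 0, 1.0, 0.2, 0, 0.66], [0, 0, 0, 2.0, 0.3, 0, 0.66], [0, 0, 0, 3.0, 0.5, 0, 0.66], [0, 0, 0, 3.0, 0.5, 0, 0.66]]}}

```text
clock: 13.9
tool_pos: [0.5297, -0.1887, 0.0151]
orientation: [-180.0, -0.0, -80.5]
force: [-1.7, -0.1, 0.1]
opening: 0.0304
```

```bash
python3 - <<'E'
from h import *
s=wrist();o=ctrl.get_obs();print(o["tool_pos"],o["force"],o["moment"])
a=[topdown(s,.48,.66,-.26,-.12,z,.0004) for z in(.025,.032)]
cv2.imwrite("pics/p1.png",np.hstack(a))
E
```

```text
[ 0.52965648 -0.18872513  0.01512867] [-1.42208532 -0.46361341 -0.69900368] [-0.1392132   0.47151472 -0.01799485]
```

View pics/p1.png

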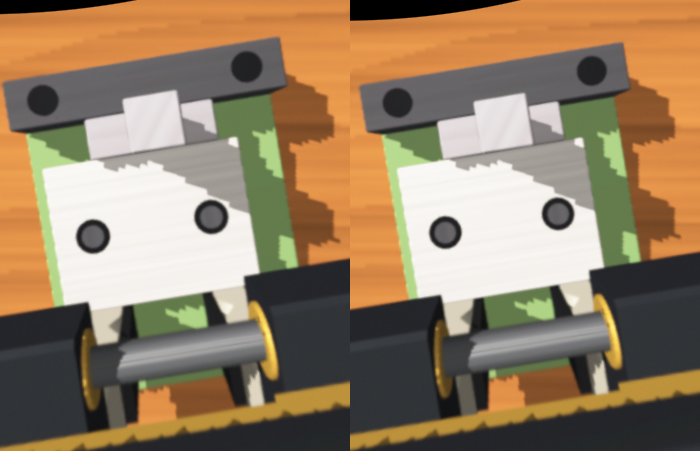

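The plate is squared on both fingers and has nearly reached the block at (150,150). Keep pushing and watch the force.

Emit:
{"method": "carry_out", "body": {"increments": [[0, 0, 0, 1.0, 0.2, 0, 0.66], [0, 0, 0, 2.0, 0.3, 0, 0.66], [0, 0, 0, 2.0, 0.3, 0, 0.66]]}}

```text
clock: 14.32
tool_pos: [0.5299, -0.1886, 0.0151]
orientation: [179.8, 0.0, -80.5]
force: [-7.3, -1.2, 4.4]
opening: 0.03
```

Emit:
{"method": "carry_out", "body": {"increments": [[0, 0, 0, 1.0, 0.2, 0, 0.66], [0, 0, 0, 2.0, 0.3, 0, 0.66], [0, 0, 0, 2.0, 0.3, 0, 0.66]]}}

```text
clock: 14.7
tool_pos: [0.5299, -0.1886, 0.0148]
orientation: [179.7, 0.1, -80.6]
force: [-10.7, -1.1, 8.4]
opening: 0.0296
```

Emit:
{"method": "carry_out", "body": {"increments": [[0, 0, 0, 1.0, 0.2, 0, 0.66], [0, 0, 0, 1.0, 0.2, 0, 0.66], [0, 0, 0, 1.0, 0.2, 0, 0.66]]}}

```text
clock: 15.08
tool_pos: [0.5299, -0.1886, 0.0148]
orientation: [179.6, 0.1, -80.6]
force: [-12.9, -2.7, 10.5]
opening: 0.0299
```

```bash
python3 - <<'E'
from h import *
s=wrist();o=ctrl.get_obs();print(o["tool_pos"],o["force"],o["moment"],o["qvel"].max())
im=[topdown(s,.56,.64,-.24,-.12,z,.0003) for z in(.025,.032)]
a=cv2.resize(im[0],(800,533)); 
cv2.imwrite("pics/p2.png",a)
t=ctrl.snapshot("side"); uv=w2px(t,[.6,-.18,.03])[0].astype(int);print(uv)
cv2.imwrite("pics/p2s.png",cv2.resize(t["pixels"][uv[1]-70:uv[1]+70,uv[0]-80:uv[0]+80],None,fx=4,fy=4,interpolation=cv2.INTER_CUBIC))
E
```

```text
[ 0.52992061 -0.18853301  0.01474674] [-13.39800321  -2.51038061   8.8231999 ] [-0.95703064  4.92870372  0.07155044] 0.07171658579294465
[288 274]
```

View pics/p2.png

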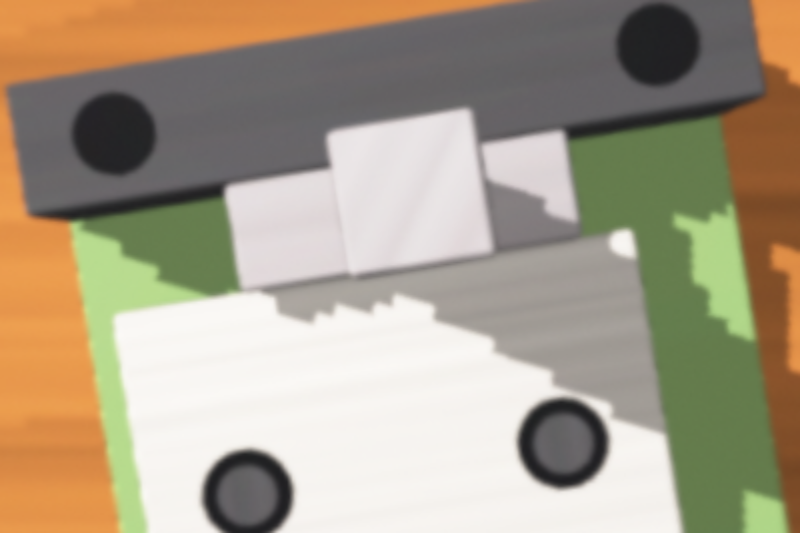

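View pics/p2s.png

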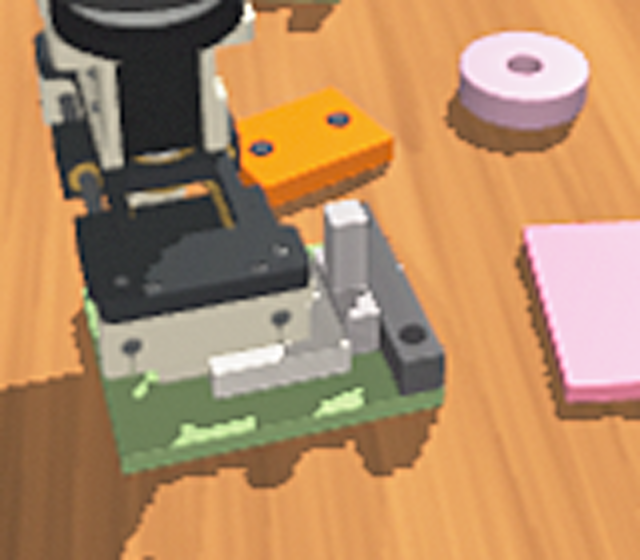

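The plate edge lies flush along the block foot (240,288)–(578,235), parallel to the fence. The block stands upright between them. The tool no longer advances while the force has risen to about 13 N, so the block is pinched.

```bash
python3 -c "
from h import *
print(ctrl.get_obs()['force']); print(ctrl.close_job())"
```

```text
[-13.86700547  -3.28579701  10.18180915]
the job is handed in; nothing more can be done
None
```

I stood the setting block foot down in the wide gap, which is at the fixture on the robot's right. It is about midway along the fence, and I let go of it before touching the plate. I then pushed that plate square with two spread fingers until the block was pinched against the fence. I handed the job in at about 15 s, still pressing.

**Last checks:**
- **Pinch:** the tool stopped at x = 0.530 m, which matches the position expected for a 16 mm block. Pushing further only raised the pushing force, to about 14 N, and the tool did not move.
- **Alignment:** the wrist picture showed the plate edge, block and fence parallel, with no gap visible between them. The side picture showed the block upright.
- **Other things:** I made no contact with the other plate, oil can, wrench, wheel or the look-alikes. I did not check them again with the cameras at the end.

None of the checks failed. There was also about 10 N upward on the tool while pressing. I put this down to the fingers rubbing against the plate edge, but did not look into it. It is well under the 40 N limit.

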